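# Find the bead jars with loose caps and set them aside

## Robot

A 6-joint arm with a two-finger parallel gripper is mounted at the origin on the work surface. World frame = base frame: x ahead of the robot, y to its left, z up, the work surface at z = 0. Lengths are in m, angles in rad, forces in N, time in s.
With the tool pointing down it reaches from about 0.325 to 0.85 m from the base axis. Payload 4.4 kg.
Tool frame: the origin (TCP) lies midway between the tips of the shut fingers; the grasp point (between the pads) lies 19 mm behind it (robot.hold_point_z is the distance from the TCP to the grasp point, in m); z points along the fingers, y is the direction in which the jaws open and shut (so a half turn about z gives the same grasp; the last joint's range is limited). The gripper opens to 94 mm and grips with 3 to 60 N. Pads are 16 mm wide; open, the fingers measure 119 mm over their backs; the gripper's body (75 mm by 177 mm) begins 78 mm behind the grasp point.
Start: joints at [-1.286, 0.207, 1.542, -0, 1.393, -0.15], TCP at [0.243, -0.521, 0.178] pointing down, gripper open.
Joint ranges: [-2.73, 2.73], [-0.86, 2.22], [0.23, 2.46], [-1.11, 4.25], [0.08, 2.63], [-2.82, 2.82]. Speed limits (rad/s): [2.79, 2.79, 3.14, 3.14, 3.14, 3.14].

## Interface

Orientations are given as [roll, pitch, yaw] about the fixed x, y, z axes, in that order (R = Rz(yaw) Ry(pitch) Rx(roll)).
In Python, from rig import robot gives the robot as it stands. The module is installed in compiled form; this text tells all that it offers.
- The arm moves only by the tool play_rows, never from a script. Its arguments are lists of equal length, an entry for each row: "slide": the shift along the world's x, y, z in mm, a list of three; "turn": the turn, a rotation vector about the world's x, y, z in degrees, a list of three. In form: {"slide": [[x, y, z], ...], "turn": [[wx, wy, wz], ...]}. A call has exactly 8 rows; each row is the pose to reach, as a shift and turn from the pose commanded when the call began; what a row does not reach only later rows make up. A row lasts 1/12 s, in which the tool goes at most 41.7 mm and 7.16 degrees, less where a joint would pass 70% of its speed; a pose out of reach is approached as far as the arm can. A call with a gripper value outside its range is refused whole. "fingers" is the opening, from -1 (shut) to 1 (fully open), so that 0 is half open, set as the call begins (left out, the last holds). The fingers move at their own pace and stop on an object; "force" is the grip in N (left out, the last holds). Time passes only in rows, so rows that repeat a pose let the fingers close, or fill a call up. It gives the time, the measured TCP pose, the force and the opening at its end, in the units of the state.
- robot.state(): the state, without advancing time (a new reading comes with each control period).
- robot.read_camera(name): name is "side" or "top" or "wrist"; returns (picture, depth): 400x640x3 uint8, red, green, blue; 400x640 float32, m along the optical axis (not along the pixel's ray), 0 where there is no reading.
- robot.camera_params(name): a dict with "intrinsics" (3x3 intrinsics, pixels), "R" (3x3) and "t" (3): a world point X has camera coordinates R X + t; the wrist camera has in their place "mount" (4x4, takes a point from camera to tool coordinates, whose origin is the TCP and whose axes are the flange's). Camera axes: x right, y down, z forward; pixel columns grow to the right and rows downward; lengths in m; the calibration is good to about 2 mm. A picture is of the moment at which its call begins: read the wrist's pose just before it. camera_params takes no time and is no camera call.
- robot.hand_in(): hands the job in, once; it reports no verdict.
Trained networks look in the newest picture that a camera, given by its name, has taken for a name from the list of things; names that differ only in an ending like _2 or _b are one class to them, and where a whole thing is asked for, a point or a joint stands for the part that bears it (a point fixed in the world has none). Each returns a list of dicts, best first, with "conf" (0 to 1); they miss things now and then, are a little off and sometimes report something else, mostly with a low value. They report only what shows in the picture. A call takes as long as a camera call.
- robot.boxes_of(camera, query): "rect" ([left, top, right, bottom] in pixels, round what is visible of it).
The state is a dict: "time_s": time; "q": joint angles; "qvel": joint speeds; "joint_torque": joint torques, N m; "tcp_pos": TCP position; "orientation": TCP orientation; "contact_force": force on the tool from outside, world axes, zero at the start; "moment": the same for the moment, N m; "gripper_width": finger opening in m.
Only numpy, scipy, OpenCV 4.12 (cv2) and the standard library are available. Lean on these libraries where they do the work, as an engineer would, in place of code of your own. Each camera call takes 0.05 s, during which the arm holds its last target. There are 200 camera calls.

## Task

Before the four bead jars in the pine tray are packed, feel out which of their screw caps are loose: give each a light twist the opening way while the jar stands in its cell, easing off as soon as it resists so that no seal is torn, and turning it on a little if it gives. Stand every jar whose cap gives (there may be more than one) upright in the large basin of the grey bead board, with the cap left as it gave; leave the sound jars closed in their cells and do not disturb the other things.

Things in the scene. Friction and masses are not known exactly. Their poses are not given: they have to be found in the camera images.
- jar_a: clear square glass jar 45 x 45 mm, glass 48 mm high (then a narrow neck), pink beads, 0.13 to 0.24 kg, in a tray cell; the four look alike. On its axis a thin red rubber seal ring, then a round ribbed white screw cap, 42 mm across, at 58 to 82 mm above the base. Origin: centre of the base; z up, x and y square to the sides. Even with a loose cap it may be lifted by the cap
- jar_b: clear square glass jar 45 x 45 mm, glass 48 mm high (then a narrow neck), pink beads, 0.13 to 0.24 kg, in a tray cell; the four look alike. On its axis a thin red rubber seal ring, then a round ribbed white screw cap, 42 mm across, at 58 to 82 mm above the base. Origin: centre of the base; z up, x and y square to the sides. Even with a loose cap it may be lifted by the cap
- jar_c: clear square glass jar 45 x 45 mm, glass 48 mm high (then a narrow neck), pink beads, 0.13 to 0.24 kg, in a tray cell; the four look alike. On its axis a thin red rubber seal ring, then a round ribbed white screw cap, 42 mm across, at 58 to 82 mm above the base. Origin: centre of the base; z up, x and y square to the sides. Even with a loose cap it may be lifted by the cap
- jar_d: clear square glass jar 45 x 45 mm, glass 48 mm high (then a narrow neck), pink beads, 0.13 to 0.24 kg, in a tray cell; the four look alike. On its axis a thin red rubber seal ring, then a round ribbed white screw cap, 42 mm across, at 58 to 82 mm above the base. Origin: centre of the base; z up, x and y square to the sides. Even with a loose cap it may be lifted by the cap
- cap_a: white screw cap of jar_a, 42 mm across, 24 mm high, dark bar on top along +x. Origin: centre of its underside. Opens anticlockwise seen from above. A loose cap breaks away at 0.08 N m, slips round on its thread (relative to the seal) at that same torque, and stays where left; a sound one does not slip, its torque climbs. 0.2 N m tells them apart; loose: turn it on by 0.15 rad or more
- cap_b: white screw cap of jar_b, 42 mm across, 24 mm high, dark bar on top along +x. Origin: centre of its underside. Opens anticlockwise seen from above. A loose cap breaks away at 0.08 N m, slips round on its thread (relative to the seal) at that same torque, and stays where left; a sound one does not slip, its torque climbs. 0.2 N m tells them apart; loose: turn it on by 0.15 rad or more
- cap_c: white screw cap of jar_c, 42 mm across, 24 mm high, dark bar on top along +x. Origin: centre of its underside. Opens anticlockwise seen from above. A loose cap breaks away at 0.08 N m, slips round on its thread (relative to the seal) at that same torque, and stays where left; a sound one does not slip, its torque climbs. 0.2 N m tells them apart; loose: turn it on by 0.15 rad or more
- cap_d: white screw cap of jar_d, 42 mm across, 24 mm high, dark bar on top along +x. Origin: centre of its underside. Opens anticlockwise seen from above. A loose cap breaks away at 0.08 N m, slips round on its thread (relative to the seal) at that same torque, and stays where left; a sound one does not slip, its torque climbs. 0.2 N m tells them apart; loose: turn it on by 0.15 rad or more
- seal_a: red rubber seal ring under the cap of jar_a, 39 mm across, 3 mm high. Origin: centre of its underside. It winds up in twist with the torque put on the cap, 4 N m per rad, and springs back; more than 0.105 rad (0.42 N m) between the ring and the jar tears it. x axes of jar, seal and cap agree at the start
- seal_b: red rubber seal ring under the cap of jar_b, 39 mm across, 3 mm high. Origin: centre of its underside. It winds up in twist with the torque put on the cap, 4 N m per rad, and springs back; more than 0.105 rad (0.42 N m) between the ring and the jar tears it. x axes of jar, seal and cap agree at the start
- seal_c: red rubber seal ring under the cap of jar_c, 39 mm across, 3 mm high. Origin: centre of its underside. It winds up in twist with the torque put on the cap, 4 N m per rad, and springs back; more than 0.105 rad (0.42 N m) between the ring and the jar tears it. x axes of jar, seal and cap agree at the start
- seal_d: red rubber seal ring under the cap of jar_d, 39 mm across, 3 mm high. Origin: centre of its underside. It winds up in twist with the torque put on the cap, 4 N m per rad, and springs back; more than 0.105 rad (0.42 N m) between the ring and the jar tears it. x axes of jar, seal and cap agree at the start
- tray: pine tray 212 x 212 mm, 34 mm high, fixed; 4 x 4 square cells, inner width 48 mm, pitch 52, walls 4, floor 4 mm thick; jars in four cells 104 mm apart, beads in others. A twisted jar first turns 0.02 to 0.12 rad in its cell before its corners bear on the walls and the cap takes torque. Origin: centre of its underside; x, y along the cell rows
- board: grey bead board 300 (x) x 240 (y) mm, fixed, ridges 18 mm high, floor 6 mm thick, with one large square basin and smaller ones beyond it. Origin: centre of its underside
- basin (a point): centre of the floor of the bead board's large basin: inner size 154 (x) by 152 (y) mm, walls 12 mm high above its floor, empty at the start; z up, axes along the board's sides
- vial: small clear round bead vial with a black cap, 23 mm across, 42 mm high, standing in a corner cell of the tray; bystander. Origin: centre of its base
- dish: white ceramic dish 52 mm across, 16 mm high, standing in a small basin of the bead board; bystander. Origin: centre of its base
- flute: empty champagne flute, 66 mm foot, 225 mm high, on the table; bystander. Origin: centre of its foot
- pliers: small pliers with blue handles, 125 mm long, 11 mm thick, lying on the table; bystander. Origin: at the pivot, underside
- spool: reel with white flanges and teal core, 44 mm across, 26 mm high, on the table; bystander. Origin: centre of its base
- gift_box: white lidded card box 93 x 68 x 33 mm on the table; bystander. Origin: centre of its base

How it is judged:
On the way, in this order (a step that is already met when the one before it is completed fails the run):
1. a loose cap is felt to give (turned more than 0.12 rad on its thread, in the fingers) with its jar still in its cell (((angle between the x axis of cap_a and the x axis of seal_a, either way round above 0.12 rad and contact force between the fingers and jar_a above 1 N and z of jar_a in the frame of tray below 0.012 m) or (angle between the x axis of cap_b and the x axis of seal_b, either way round above 0.12 rad and contact force between the fingers and jar_b above 1 N and z of jar_b in the frame of tray below 0.012 m) or (angle between the x axis of cap_c and the x axis of seal_c, either way round above 0.12 rad and contact force between the fingers and jar_c above 1 N and z of jar_c in the frame of tray below 0.012 m) or (angle between the x axis of cap_d and the x axis of seal_d, either way round above 0.12 rad and contact force between the fingers and jar_d above 1 N and z of jar_d in the frame of tray below 0.012 m))), for 0.05 s.
2. a jar whose cap gave stands upright in the large basin, let go (((x of jar_a in the frame of basin between -0.062 and 0.062 m and y of jar_a in the frame of basin between -0.062 and 0.062 m and z of jar_a in the frame of basin below 0.004 m and angle between jar_a's own z axis and vertical below 0.1 rad and linear speed of jar_a below 0.02 m/s and angle between the x axis of cap_a and the x axis of seal_a, either way round above 0.1 rad and contact force between the fingers and jar_a below 0.1 N) or (x of jar_b in the frame of basin between -0.062 and 0.062 m and y of jar_b in the frame of basin between -0.062 and 0.062 m and z of jar_b in the frame of basin below 0.004 m and angle between jar_b's own z axis and vertical below 0.1 rad and linear speed of jar_b below 0.02 m/s and angle between the x axis of cap_b and the x axis of seal_b, either way round above 0.1 rad and contact force between the fingers and jar_b below 0.1 N) or (x of jar_c in the frame of basin between -0.062 and 0.062 m and y of jar_c in the frame of basin between -0.062 and 0.062 m and z of jar_c in the frame of basin below 0.004 m and angle between jar_c's own z axis and vertical below 0.1 rad and linear speed of jar_c below 0.02 m/s and angle between the x axis of cap_c and the x axis of seal_c, either way round above 0.1 rad and contact force between the fingers and jar_c below 0.1 N) or (x of jar_d in the frame of basin between -0.062 and 0.062 m and y of jar_d in the frame of basin between -0.062 and 0.062 m and z of jar_d in the frame of basin below 0.004 m and angle between jar_d's own z axis and vertical below 0.1 rad and linear speed of jar_d below 0.02 m/s and angle between the x axis of cap_d and the x axis of seal_d, either way round above 0.1 rad and contact force between the fingers and jar_d below 0.1 N))), for 0.2 s.
At the end, for the whole second after the job is handed in: Two of the four caps are loose: both their jars stand still, upright (0.1 rad) on the floor of the board's large basin, caps turned on the thread by over 0.1 rad; the other two stand still in their cells (within 6 mm of their start, upright within 0.08 rad), caps slipped under 0.06 rad (((x of jar_a in the frame of basin between -0.062 and 0.062 m and y of jar_a in the frame of basin between -0.062 and 0.062 m and z of jar_a in the frame of basin below 0.004 m and angle between jar_a's own z axis and vertical below 0.1 rad and linear speed of jar_a below 0.02 m/s and angle between the x axis of cap_a and the x axis of seal_a, either way round above 0.1 rad) or (distance of jar_a from where it was at the start of the episode below 0.006 m and angle between jar_a's own z axis and vertical below 0.08 rad and linear speed of jar_a below 0.02 m/s and angle between the x axis of cap_a and the x axis of seal_a, either way round below 0.06 rad)) and ((x of jar_b in the frame of basin between -0.062 and 0.062 m and y of jar_b in the frame of basin between -0.062 and 0.062 m and z of jar_b in the frame of basin below 0.004 m and angle between jar_b's own z axis and vertical below 0.1 rad and linear speed of jar_b below 0.02 m/s and angle between the x axis of cap_b and the x axis of seal_b, either way round above 0.1 rad) or (distance of jar_b from where it was at the start of the episode below 0.006 m and angle between jar_b's own z axis and vertical below 0.08 rad and linear speed of jar_b below 0.02 m/s and angle between the x axis of cap_b and the x axis of seal_b, either way round below 0.06 rad)) and ((x of jar_c in the frame of basin between -0.062 and 0.062 m and y of jar_c in the frame of basin between -0.062 and 0.062 m and z of jar_c in the frame of basin below 0.004 m and angle between jar_c's own z axis and vertical below 0.1 rad and linear speed of jar_c below 0.02 m/s and angle between the x axis of cap_c and the x axis of seal_c, either way round above 0.1 rad) or (distance of jar_c from where it was at the start of the episode below 0.006 m and angle between jar_c's own z axis and vertical below 0.08 rad and linear speed of jar_c below 0.02 m/s and angle between the x axis of cap_c and the x axis of seal_c, either way round below 0.06 rad)) and ((x of jar_d in the frame of basin between -0.062 and 0.062 m and y of jar_d in the frame of basin between -0.062 and 0.062 m and z of jar_d in the frame of basin below 0.004 m and angle between jar_d's own z axis and vertical below 0.1 rad and linear speed of jar_d below 0.02 m/s and angle between the x axis of cap_d and the x axis of seal_d, either way round above 0.1 rad) or (distance of jar_d from where it was at the start of the episode below 0.006 m and angle between jar_d's own z axis and vertical below 0.08 rad and linear speed of jar_d below 0.02 m/s and angle between the x axis of cap_d and the x axis of seal_d, either way round below 0.06 rad)) and ((angle between the x axis of cap_a and the x axis of seal_a, either way round above 0.1 rad and angle between the x axis of cap_b and the x axis of seal_b, either way round above 0.1 rad) or (angle between the x axis of cap_a and the x axis of seal_a, either way round above 0.1 rad and angle between the x axis of cap_c and the x axis of seal_c, either way round above 0.1 rad) or (angle between the x axis of cap_a and the x axis of seal_a, either way round above 0.1 rad and angle between the x axis of cap_d and the x axis of seal_d, either way round above 0.1 rad) or (angle between the x axis of cap_b and the x axis of seal_b, either way round above 0.1 rad and angle between the x axis of cap_c and the x axis of seal_c, either way round above 0.1 rad) or (angle between the x axis of cap_b and the x axis of seal_b, either way round above 0.1 rad and angle between the x axis of cap_d and the x axis of seal_d, either way round above 0.1 rad) or (angle between the x axis of cap_c and the x axis of seal_c, either way round above 0.1 rad and angle between the x axis of cap_d and the x axis of seal_d, either way round above 0.1 rad))); the robot touches nothing.
It fails at once if a seal is torn (wound up by more than 0.105 rad against its jar, about 0.42 N m) (angle between the x axis of seal_a and the x axis of jar_a, either way round above 0.105 rad or angle between the x axis of seal_b and the x axis of jar_b, either way round above 0.105 rad or angle between the x axis of seal_c and the x axis of jar_c, either way round above 0.105 rad or angle between the x axis of seal_d and the x axis of jar_d, either way round above 0.105 rad).
It fails at once if a jar whose cap has not given is lifted out of its cell ((z of jar_a in the frame of tray above 0.03 m and angle between the x axis of cap_a and the x axis of seal_a, either way round below 0.06 rad) or (z of jar_b in the frame of tray above 0.03 m and angle between the x axis of cap_b and the x axis of seal_b, either way round below 0.06 rad) or (z of jar_c in the frame of tray above 0.03 m and angle between the x axis of cap_c and the x axis of seal_c, either way round below 0.06 rad) or (z of jar_d in the frame of tray above 0.03 m and angle between the x axis of cap_d and the x axis of seal_d, either way round below 0.06 rad)).
It fails at once if a bystander is moved by more than 25 mm or tipped over (distance of any of vial, dish, flute, pliers, spool, gift_box from where it was at the start of the episode above 0.025 m or angle between any of vial, dish, flute, pliers, spool, gift_box's own z axis and vertical above 0.6 rad).
It also fails if it takes over 72 s, if anything falls off the work surface, if the arm or the gripper's body presses on something with over 40 N, if the wrist force passes 120 N, or if a joint passes its speed limit or range.

## Working session

There is one attempt and no reset: what is moved stays moved. The work goes in short steps, Python scripts to look and compute and a tool call to move; the robot and the scene stay as the last step left them, time stands still between calls to the robot, and variables do not carry over. Pictures are saved under pics/ and viewed, about 8 in all and at most 12, crops included, and the job is handed in when it is done.

Besides the shell and the picture viewer there is one more tool, called after "Call:" as name(argument=value, ...) on one line, values as JSON. play_rows: Moves the arm, as the interface text tells. Its arguments: {"type":"object","properties":{"slide":{"type":"array","items":{"type":"array","items":{"type":"number"}}},"turn":{"type":"array","items":{"type":"array","items":{"type":"number"}}},"fingers":{"type":"number"},"force":{"type":"number"}},"required":["slide","turn"]}

```bash
mkdir -p pics; cat > h.py <<'E'
from rig import robot
import numpy as np, cv2
np.set_printoptions(precision=4,suppress=True)
def world(cam,dep,us,vs):
    p=robot.camera_params(cam);K=np.array(p["intrinsics"]);R=np.array(p["R"]);t=np.array(p["t"])
    d=dep[vs,us];c=np.stack([(us-K[0,2])/K[0,0]*d,(vs-K[1,2])/K[1,1]*d,d],-1)
    return (c-t)@R
def cloud(cam,dep):
    v,u=np.mgrid[0:400,0:640]; return world(cam,dep,u.ravel(),v.ravel()).reshape(400,640,3)
def save(n,im): cv2.imwrite("pics/"+n,im[:,:,::-1])
E
python3 - <<'E'
from h import *
s=robot.state();print(s)
a,d=robot.read_camera("top");save("top.png",a);np.save("top.npy",d);np.save("topc.npy",a)
for q in ["jar_a","cap_a","tray","board","vial","dish","flute","spool","pliers","gift_box"]:
    print(q,[(np.round(x["rect"]).astype(int).tolist(),round(x["conf"],2)) for x in robot.boxes_of("top",q)][:6])
print(robot.camera_params("top"))
E
```

```text
{'time_s': 0.0, 'q': array([-1.2855,  0.2074,  1.5429,  0.    ,  1.3935, -0.1505]), 'qvel': array([-0.0019, -0.0004,  0.0016,  0.0001,  0.0007,  0.0003]), 'joint_torque': array([ -0.0019, -37.0889, -28.1417,   0.0696,   0.0363,  -0.0002]), 'tcp_pos': array([ 0.2425, -0.5204,  0.1768]), 'orientation': array([-3.1394, -0.0003,  0.4358]), 'contact_force': array([-0.2946, -0.2557, -0.6998]), 'moment': array([-0.0037, -0.0055,  0.0461]), 'gripper_width': 0.09425922285565394}
jar_a [([283, 245, 300, 261], 0.84), ([246, 234, 266, 254], 0.8), ([289, 211, 307, 228], 0.75), ([288, 207, 307, 223], 0.73), ([255, 202, 275, 217], 0.55)]
cap_a [([282, 242, 300, 261], 0.67), ([254, 203, 270, 217], 0.66), ([247, 237, 261, 252], 0.66), ([289, 209, 307, 222], 0.55)]
tray [([228, 181, 314, 264], 0.72), ([344, 142, 358, 156], 0.33)]
board [([338, 167, 433, 281], 0.6), ([150, 247, 184, 281], 0.49), ([287, 208, 307, 225], 0.17)]
vial [([246, 187, 259, 196], 0.6)]
dish [([370, 185, 386, 199], 0.49), ([282, 246, 297, 260], 0.48)]
flute [([133, 210, 181, 241], 0.74)]
spool [([369, 185, 385, 200], 0.16)]
pliers [([476, 273, 494, 318], 0.88)]
gift_box [([151, 247, 184, 284], 0.72)]
{'intrinsics': array([[493.5031,   0.    , 325.2737],
       [  0.    , 493.5031, 200.7158],
       [  0.    ,   0.    ,   1.    ]]), 'R': array([[ 0.0086, -1.    , -0.0041],
       [-0.9909, -0.008 , -0.1347],
       [ 0.1347,  0.0052, -0.9909]]), 't': array([0.0039, 0.617 , 1.3979])}
```

View pics/top.png

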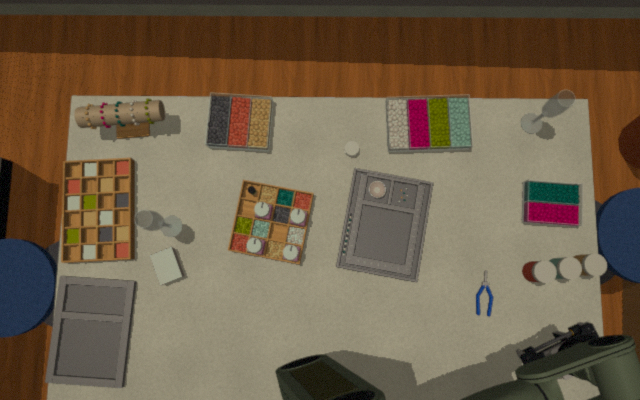

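```bash
python3 - <<'E'
from h import *
d=np.load("top.npy");a=np.load("topc.npy");P=cloud("top",d)
for u,v in [(262,210),(297,216),(254,246),(290,252)]:
    reg=P[v-14:v+15,u-14:u+15].reshape(-1,3); col=a[v-14:v+15,u-14:u+15].reshape(-1,3)
    m=(abs(reg[:,2]-0.086)<0.006); q=reg[m]; print("cap",u,v,m.sum(),(q.max(0)+q.min(0))/2,q.mean(0),np.ptp(q,axis=0))
# tray & board
for n,(l,t,r,b),z0,z1 in [("tray",(222,172,322,272),.028,.039),("board",(328,160,442,288),.0125,.024)]:
    R=P[t:b,l:r].reshape(-1,3); m=(R[:,2]>z0)&(R[:,2]<z1); q=R[m]
    x=cv2.minAreaRect((q[:,:2]*1000).astype(np.float32)); print(n,m.sum(),x,cv2.boxPoints(x))
# basin floor
R=P[205:265,355:410].reshape(-1,3);print("floor z",np.median(R[:,2]),R[:,2].min())
R=P[200:275,335:430].reshape(-1,3)
im=cv2.resize(a[150:300,210:450],None,fx=3.3,fy=3.3,interpolation=cv2.INTER_CUBIC);save("c1.png",im)
E
```

```text
cap 262 210 173 [0.5875 0.1893 0.086 ] [0.5869 0.189  0.0862] [0.0425 0.0426 0.0116]
cap 297 216 170 [0.5689 0.0868 0.086 ] [0.5687 0.0868 0.086 ] [0.0427 0.0422 0.0115]
cap 254 246 180 [0.486  0.2071 0.086 ] [0.4854 0.207  0.0863] [0.0422 0.0404 0.0118]
cap 290 252 174 [0.4674 0.106  0.086 ] [0.4663 0.1053 0.0866] [0.0418 0.0394 0.0115]
tray 830 ((557.707763671875, 168.38938903808594), (212.58628845214844, 212.1446075439453), 79.59190368652344) [[434.178   83.008 ]
 [642.832   44.6824]
 [681.2375 253.7708]
 [472.5835 292.0964]]
board 3371 ((548.11767578125, -176.44537353515625), (259.8722229003906, 308.8412780761719), 79.79257202148438) [[ 373.1148 -276.9597]
 [ 677.0679 -331.6902]
 [ 723.1205  -75.931 ]
 [ 419.1674  -21.2006]]
floor z 0.007327887371364546 -0.005285281406357248
```

View pics/c1.png

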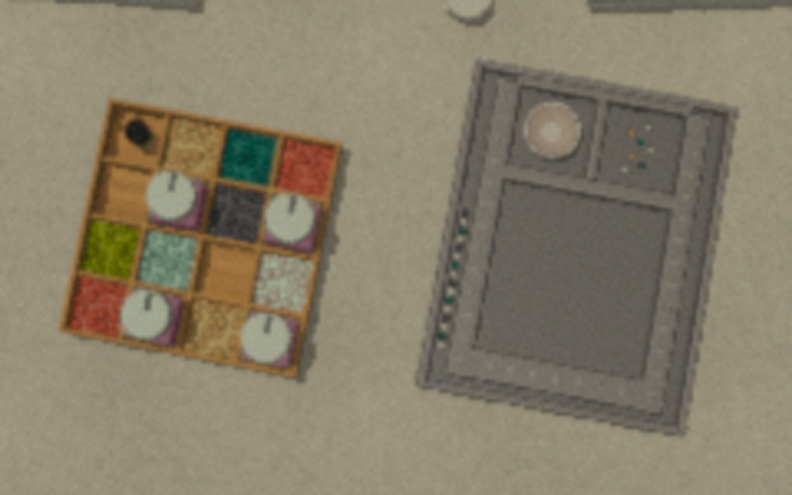

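Call:
play_rows(slide=[[19,35,0],[38,70,0],[57,106,0],[76,141,0],[95,177,0],[114,212,0],[133,247,0],[152,283,0]], turn=[[0,0,0],[0,0,0],[0,0,0],[0,0,0],[0,0,0],[0,0,0],[0,0,0],[0,0,0]], fingers=1, force=30)

```text
time_s: 1.22
tcp_pos: [0.3954, -0.2367, 0.1783]
orientation: [3.141, -0.0, 0.435]
contact_force: [1.3, -0.3, 0.3]
gripper_width: 0.0941
```

Call:
play_rows(slide=[[19,35,0],[38,70,0],[57,106,0],[76,141,0],[95,177,0],[114,212,0],[133,247,0],[152,283,0]], turn=[[0,0,0],[0,0,0],[0,0,0],[0,0,0],[0,0,0],[0,0,0],[0,0,0],[0,0,0]])

```text
time_s: 1.88
tcp_pos: [0.5475, 0.0467, 0.1782]
orientation: [3.141, -0.001, 0.436]
contact_force: [0.6, -0.8, -0.0]
gripper_width: 0.0941
```

```bash
cat >> h.py <<'E'
from scipy.spatial.transform import Rotation as Ro
def wcloud():
    s=robot.state(); a,d=robot.read_camera("wrist"); p=robot.camera_params("wrist"); K=np.array(p["intrinsics"]);M=np.array(p["mount"])
    v,u=np.mgrid[0:400,0:640]; c=np.stack([(u-K[0,2])/K[0,0]*d,(v-K[1,2])/K[1,1]*d,d],-1)
    R=Ro.from_euler("xyz",s["orientation"]).as_matrix()
    P=(c@M[:3,:3].T+M[:3,3])@R.T+s["tcp_pos"]; P[d==0]=np.nan
    return a,P
def caps(P):
    m=((abs(P[...,2]-.0865)<.006)).astype(np.uint8); n,l,st,_=cv2.connectedComponentsWithStats(m)
    for i in range(1,n):
        if st[i,4]>300:
            q=P[l==i]; c,r=cv2.minEnclosingCircle((q[:,:2]*1000).astype(np.float32)); print(st[i,4],c,r,np.median(q[:,2]))
E
python3 - <<'E'
from h import *
d=np.load("top.npy");P=cloud("top",d)
p=robot.camera_params("top");K=np.array(p["intrinsics"]);R=np.array(p["R"]);t=np.array(p["t"])
C=[]
for x,y in [(503,180),(670,208),(645,380),(475,348)]:
    u,v=209.8+x/3.3,149.8+y/3.3
    r=R.T@np.array([(u-K[0,2])/K[0,0],(v-K[1,2])/K[1,1],1]); o=-R.T@t; C.append((o+r*(.010-o[2])/r[2])[:2])
C=np.array(C);print(C,C.mean(0),np.linalg.norm(C-np.roll(C,1,0),axis=1))
a,W=wcloud();save("w1.png",a);caps(W)
s=robot.state();print(s["moment"],s["contact_force"],s["q"])
E
```

```text
[[ 0.6113 -0.1009]
 [ 0.5871 -0.2511]
 [ 0.4334 -0.2266]
 [ 0.4603 -0.0758]] [ 0.523  -0.1636] [0.1531 0.1522 0.1557 0.1532]
1722 (588.6848754882812, 187.89170837402344) 21.862892150878906 0.0868168111640738
1401 (570.0059814453125, 85.90569305419922) 21.756092071533203 0.08672350496223252
1412 (486.97723388671875, 206.29074096679688) 21.663774490356445 0.08676998709397672
687 (468.00299072265625, 104.64064025878906) 21.871173858642578 0.08659294781417834
[ 0.1318 -0.0772  0.0003] [2.2194 3.6234 0.5729] [-0.0639  0.1559  1.6003  0.0061  1.3818  1.0647]
```

View pics/w1.png

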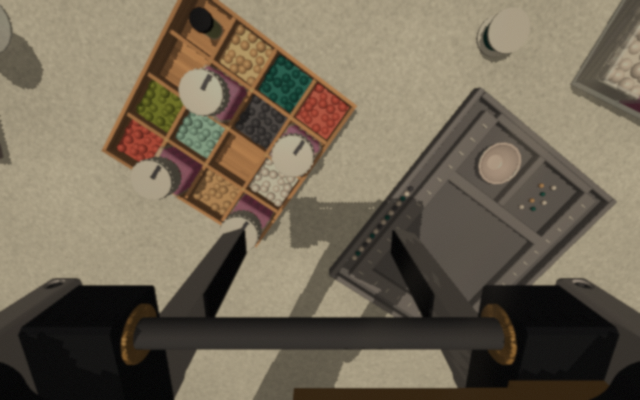

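Call:
play_rows(slide=[[22,39,-5],[22,39,-40],[22,39,-75],[22,39,-100],[22,39,-115],[22,39,-121],[22,39,-121],[22,39,-121]], turn=[[0,0,0],[0,0,0],[0,0,0],[0,0,0],[0,0,0],[0,0,0],[0,0,0],[0,0,0]])

```text
time_s: 2.6
tcp_pos: [0.5694, 0.0835, 0.0577]
orientation: [3.141, -0.001, 0.436]
contact_force: [0.6, -0.5, 0.1]
gripper_width: 0.0941
```

Call:
play_rows(slide=[[0,0,0],[0,0,0],[0,0,0],[0,0,0],[0,0,0],[0,0,0],[0,0,0],[0,0,0]], turn=[[0,0,0],[0,0,0],[0,0,0],[0,0,0],[0,0,0],[0,0,0],[0,0,0],[0,0,0]], fingers=-1, force=30)

```text
time_s: 3.27
tcp_pos: [0.5686, 0.0838, 0.0569]
orientation: [-3.141, 0.0, 0.436]
contact_force: [-1.1, 2.0, 1.1]
gripper_width: 0.044
```

```bash
cat > st.py <<'E'
from h import *
s=robot.state();print(s["time_s"],"M",s["moment"],"F",s["contact_force"],s["gripper_width"],s["tcp_pos"],"yaw",s["orientation"],"q",s["q"][5],s["joint_torque"][5])
E
python3 st.py
```

```text
3.2667 M [ 0.2341  0.1065 -0.011 ] F [-1.0549  1.9832  1.056 ] 0.04403731155106727 [0.5686 0.0838 0.0569] yaw [-3.1415  0.0001  0.4358] q 1.130691321984752 0.00032955935239442624
```

Call:
play_rows(slide=[[0,0,0],[0,0,0],[0,0,0],[0,0,0],[0,0,0],[0,0,0],[0,0,0],[0,0,0]], turn=[[0,0,0],[0,0,0.4],[0,0,0.8],[0,0,1.2],[0,0,1.6],[0,0,2],[0,0,2],[0,0,2]])

```text
time_s: 3.93
tcp_pos: [0.5687, 0.0837, 0.0569]
orientation: [-3.142, 0.0, 0.471]
contact_force: [-1.5, 0.3, 0.9]
gripper_width: 0.0396
```

```bash
python3 st.py
```

```text
3.9333 M [0.0889 0.0619 0.0417] F [-1.5167  0.3039  0.8723] 0.03962977728690949 [0.5687 0.0837 0.0569] yaw [-3.1415  0.0001  0.4707] q 1.0957037414289736 -0.012808971223421395
```

Call:
play_rows(slide=[[0,0,0],[0,0,0],[0,0,0],[0,0,0],[0,0,0],[0,0,0],[0,0,0],[0,0,0]], turn=[[0,0,0.4],[0,0,0.8],[0,0,1.2],[0,0,1.6],[0,0,2],[0,0,2],[0,0,2],[0,0,2]])

```text
time_s: 4.6
tcp_pos: [0.5687, 0.0837, 0.0569]
orientation: [-3.142, 0.0, 0.506]
contact_force: [-0.0, -0.1, 0.5]
gripper_width: 0.0399
```

```bash
python3 st.py; python3 - <<'E'
from h import *
a,W=wcloud();save("w2.png",a)
E
```

```text
4.6 M [ 0.1097  0.0972 -0.0828] F [-0.0062 -0.0641  0.4993] 0.03989562992830375 [0.5687 0.0837 0.0569] yaw [-3.1416  0.      0.5055] q 1.0609185050630343 -0.07632405962795019
```

View pics/w2.png

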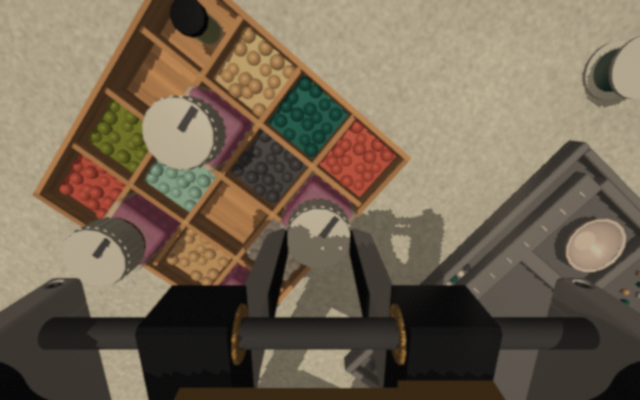

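Call:
play_rows(slide=[[0,0,0],[0,0,0],[0,0,0],[0,0,0],[0,0,0],[0,0,0],[0,0,0],[0,0,0]], turn=[[0,0,0.4],[0,0,0.8],[0,0,1.2],[0,0,1.6],[0,0,2],[0,0,2],[0,0,2],[0,0,2]])

```text
time_s: 5.32
tcp_pos: [0.5686, 0.0839, 0.0569]
orientation: [-3.141, 0.0, 0.54]
contact_force: [-0.7, 1.6, 1.2]
gripper_width: 0.0399
```

```bash
python3 st.py
```

```text
5.3167 M [ 0.2287  0.2303 -0.1481] F [-0.6632  1.6239  1.2387] 0.03994829840718544 [0.5686 0.0839 0.0569] yaw [-3.1413  0.0001  0.5404] q 1.0260039155497342 -0.15545146074146032
```

Call:
play_rows(slide=[[0,0,0],[0,0,0],[0,0,0],[0,0,0],[0,0,0],[0,0,0],[0,0,0],[0,0,0]], turn=[[0,0,0.3],[0,0,0.6],[0,0,0.9],[0,0,1.2],[0,0,1.2],[0,0,1.2],[0,0,1.2],[0,0,1.2]])

```text
time_s: 5.98
tcp_pos: [0.5687, 0.0839, 0.0569]
orientation: [-3.141, -0.0, 0.562]
contact_force: [-0.1, 1.5, 0.9]
gripper_width: 0.0397
```

```bash
python3 st.py
```

```text
5.9833 M [ 0.4827  0.2159 -0.1464] F [-0.0604  1.5047  0.8718] 0.03972894570402258 [0.5687 0.0839 0.0569] yaw [-3.1414 -0.0001  0.5615] q 1.004967919889754 -0.16969730146229267
```

Call:
play_rows(slide=[[0,0,0],[0,0,0],[0,0,0],[0,0,0],[0,0,0],[0,0,0],[0,0,0],[0,0,0]], turn=[[0,0,0.3],[0,0,0.6],[0,0,0.9],[0,0,1.2],[0,0,1.2],[0,0,1.2],[0,0,1.2],[0,0,1.2]])

```text
time_s: 6.65
tcp_pos: [0.5687, 0.0838, 0.0569]
orientation: [-3.141, -0.0, 0.582]
contact_force: [-1.7, 2.2, 0.9]
gripper_width: 0.0398
```

```bash
python3 st.py
```

```text
6.65 M [ 0.6083  0.2129 -0.1899] F [-1.7263  2.1712  0.9125] 0.03981767562804543 [0.5687 0.0838 0.0569] yaw [-3.1414 -0.      0.5824] q 0.9840448421316446 -0.187098802998662
```

Call:
play_rows(slide=[[0,0,0],[0,0,0],[0,0,0],[0,0,0],[0,0,0],[0,0,0],[0,0,0],[0,0,0]], turn=[[0,0,0],[0,0,0.3],[0,0,0.6],[0,0,0.9],[0,0,1.2],[0,0,1.5],[0,0,1.5],[0,0,1.5]], force=50)

```text
time_s: 7.32
tcp_pos: [0.5687, 0.0838, 0.057]
orientation: [-3.142, -0.0, 0.609]
contact_force: [-0.5, 2.6, 0.8]
gripper_width: 0.0387
```

```bash
python3 st.py
```

```text
7.3167 M [ 0.665   0.2573 -0.2763] F [-0.4554  2.6327  0.791 ] 0.03869256740981659 [0.5687 0.0838 0.057 ] yaw [-3.1415 -0.0001  0.6085] q 0.9579153337669475 -0.27345534414052963
```

Call:
play_rows(slide=[[0,0,0],[0,0,0],[0,0,0],[0,0,0],[0,0,0],[0,0,0],[0,0,0],[0,0,0]], turn=[[0,0,-1.5],[0,0,-3],[0,0,-4.5],[0,0,-6],[0,0,-6],[0,0,-6],[0,0,-6],[0,0,-6]])

```text
time_s: 7.98
tcp_pos: [0.5688, 0.0835, 0.057]
orientation: [3.141, 0.0, 0.504]
contact_force: [-1.3, 1.4, 0.4]
gripper_width: 0.0385
```

Call:
play_rows(slide=[[0,0,0],[0,0,0],[0,0,0],[0,0,0],[0,0,0],[0,0,25],[0,0,50],[7,35,60]], turn=[[0,0,0],[0,0,0],[0,0,0],[0,0,0],[0,0,0],[0,0,0],[0,0,0],[0,0,-4]], fingers=1)

```text
time_s: 8.65
tcp_pos: [0.5777, 0.1142, 0.1201]
orientation: [3.137, -0.003, 0.427]
contact_force: [1.7, 0.0, -0.0]
gripper_width: 0.0885
```

Call:
play_rows(slide=[[7,35,0],[13,69,0],[13,69,-15],[13,69,-45],[13,69,-58],[13,69,-60],[13,69,-60],[13,69,-60]], turn=[[0,0,0],[0,0,0],[0,0,0],[0,0,0],[0,0,0],[0,0,0],[0,0,0],[0,0,0]])

```text
time_s: 9.32
tcp_pos: [0.5894, 0.1873, 0.0577]
orientation: [3.141, -0.001, 0.433]
contact_force: [-0.1, -0.1, 0.6]
gripper_width: 0.0939
```

```bash
python3 st.py
```

```text
9.3167 M [ 0.0191  0.0004 -0.0001] F [-0.0587 -0.0884  0.5633] 0.09386499178017114 [0.5894 0.1873 0.0577] yaw [ 3.1413 -0.0009  0.4333] q 1.3054495348667348 -0.0009249725917470641
```

Close on A and twist 2°.

Call:
play_rows(slide=[[0,0,0],[0,0,0],[0,0,0],[0,0,0],[0,0,0],[0,0,0],[0,0,0],[0,0,0]], turn=[[0,0,0],[0,0,0],[0,0,0],[0,0,0],[0,0,0],[0,0,0],[0,0,0],[0,0,0]], fingers=-1, force=50)

```text
time_s: 9.98
tcp_pos: [0.5887, 0.1877, 0.0569]
orientation: [-3.142, 0.0, 0.434]
contact_force: [0.3, 1.2, 0.4]
gripper_width: 0.044
```

Call:
play_rows(slide=[[0,0,0],[0,0,0],[0,0,0],[0,0,0],[0,0,0],[0,0,0],[0,0,0],[0,0,0]], turn=[[0,0,0],[0,0,0.4],[0,0,0.8],[0,0,1.2],[0,0,1.6],[0,0,2],[0,0,2],[0,0,2]])

```text
time_s: 10.65
tcp_pos: [0.5886, 0.1876, 0.0569]
orientation: [3.142, 0.0, 0.469]
contact_force: [0.3, -1.4, 0.7]
gripper_width: 0.0388
```

```bash
python3 st.py
```

```text
10.65 M [-0.1704  0.0552 -0.0838] F [ 0.2526 -1.4261  0.7018] 0.03877029341756292 [0.5886 0.1876 0.0569] yaw [3.1415 0.0002 0.4689] q 1.2705880811065822 -0.038492706371471286
```

Call:
play_rows(slide=[[0,0,0],[0,0,0],[0,0,0],[0,0,0],[0,0,0],[0,0,0],[0,0,0],[0,0,0]], turn=[[0,0,0],[0,0,0.4],[0,0,0.8],[0,0,1.2],[0,0,1.6],[0,0,2],[0,0,2],[0,0,2]])

```text
time_s: 11.32
tcp_pos: [0.5887, 0.1879, 0.0569]
orientation: [-3.141, -0.0, 0.504]
contact_force: [-0.5, 0.1, -0.1]
gripper_width: 0.0385
```

```bash
python3 st.py
```

```text
11.3167 M [ 0.0729  0.0564 -0.0064] F [-0.5278  0.1307 -0.1324] 0.038518819236055074 [0.5887 0.1879 0.0569] yaw [-3.1414 -0.0002  0.5039] q 1.235653435009671 -0.08293299470096827
```

Call:
play_rows(slide=[[0,0,0],[0,0,0],[0,0,0],[0,0,0],[0,0,0],[0,0,0],[0,0,0],[0,0,0]], turn=[[0,0,0.4],[0,0,0.8],[0,0,1.2],[0,0,1.6],[0,0,2],[0,0,2],[0,0,2],[0,0,2]])

```text
time_s: 11.98
tcp_pos: [0.5887, 0.1878, 0.0569]
orientation: [-3.141, -0.0, 0.539]
contact_force: [0.6, 1.0, -0.3]
gripper_width: 0.0389
```

```bash
python3 st.py
```

```text
11.9833 M [ 0.1282  0.0067 -0.1642] F [ 0.5996  1.0302 -0.2707] 0.038887656085614654 [0.5887 0.1878 0.0569] yaw [-3.1414 -0.0001  0.5387] q 1.2007973564225163 -0.1877601770684123
```

Call:
play_rows(slide=[[0,0,0],[0,0,0],[0,0,0],[0,0,0],[0,0,0],[0,0,0],[0,0,0],[0,0,0]], turn=[[0,0,0.3],[0,0,0.6],[0,0,0.9],[0,0,1.2],[0,0,1.2],[0,0,1.2],[0,0,1.2],[0,0,1.2]])

```text
time_s: 12.65
tcp_pos: [0.5887, 0.1878, 0.057]
orientation: [-3.141, -0.0, 0.56]
contact_force: [0.1, 0.8, -0.7]
gripper_width: 0.039
```

```bash
python3 st.py
```

```text
12.65 M [ 0.2396  0.0275 -0.2743] F [ 0.0859  0.8128 -0.6632] 0.0389553962262486 [0.5887 0.1878 0.057 ] yaw [-3.1415 -0.      0.5596] q 1.179873416278556 -0.2552941907197237
```

Call:
play_rows(slide=[[0,0,0],[0,0,0],[0,0,0],[0,0,0],[0,0,0],[0,0,0],[0,0,0],[0,0,0]], turn=[[0,0,-1.5],[0,0,-3],[0,0,-4.5],[0,0,-6],[0,0,-6],[0,0,-6],[0,0,-6],[0,0,-6]])

```text
time_s: 13.32
tcp_pos: [0.5888, 0.1875, 0.0569]
orientation: [3.141, 0.0, 0.456]
contact_force: [0.3, -0.6, -0.6]
gripper_width: 0.0385
```

Call:
play_rows(slide=[[0,0,0],[0,0,0],[0,0,0],[0,0,0],[0,0,0],[0,0,25],[0,0,50],[-34,6,60]], turn=[[0,0,0],[0,0,0],[0,0,0],[0,0,0],[0,0,0],[0,0,0],[0,0,0],[0,0,-1]], fingers=1)

```text
time_s: 13.98
tcp_pos: [0.5619, 0.1931, 0.1212]
orientation: [3.138, -0.011, 0.435]
contact_force: [0.9, 0.3, 0.8]
gripper_width: 0.0885
```

Call:
play_rows(slide=[[-34,6,0],[-68,12,0],[-68,12,-15],[-68,12,-45],[-68,12,-58],[-68,12,-60],[-68,12,-60],[-68,12,-60]], turn=[[0,0,0],[0,0,0],[0,0,0],[0,0,0],[0,0,0],[0,0,0],[0,0,0],[0,0,0]])

```text
time_s: 14.65
tcp_pos: [0.4876, 0.2059, 0.0578]
orientation: [3.141, -0.001, 0.437]
contact_force: [-0.6, -0.2, 0.1]
gripper_width: 0.0937
```

Call:
play_rows(slide=[[0,0,0],[0,0,0],[0,0,0],[0,0,0],[0,0,0],[0,0,0],[0,0,0],[0,0,0]], turn=[[0,0,0],[0,0,0],[0,0,0],[0,0,0],[0,0,0],[0,0,0],[0,0,0],[0,0,0]], fingers=-1, force=50)

```text
time_s: 15.32
tcp_pos: [0.4867, 0.2057, 0.0569]
orientation: [-3.142, 0.0, 0.438]
contact_force: [-0.7, 0.7, -0.1]
gripper_width: 0.0441
```

Call:
play_rows(slide=[[0,0,0],[0,0,0],[0,0,0],[0,0,0],[0,0,0],[0,0,0],[0,0,0],[0,0,0]], turn=[[0,0,0],[0,0,0.5],[0,0,1],[0,0,1.5],[0,0,2],[0,0,2.5],[0,0,3],[0,0,3]])

```text
time_s: 15.98
tcp_pos: [0.4867, 0.2057, 0.057]
orientation: [3.142, 0.0, 0.49]
contact_force: [-0.8, 0.4, 1.6]
gripper_width: 0.0388
```

```bash
python3 st.py
```

```text
15.9833 M [-0.0144  0.1304 -0.0417] F [-0.7817  0.4168  1.608 ] 0.03877738616601745 [0.4867 0.2057 0.057 ] yaw [3.1415 0.0001 0.4904] q 1.3164903159709478 -0.07726955926045775
```

Call:
play_rows(slide=[[0,0,0],[0,0,0],[0,0,0],[0,0,0],[0,0,0],[0,0,0],[0,0,0],[0,0,0]], turn=[[0,0,0],[0,0,0.4],[0,0,0.8],[0,0,1.2],[0,0,1.6],[0,0,2],[0,0,2],[0,0,2]])

```text
time_s: 16.65
tcp_pos: [0.4867, 0.2057, 0.057]
orientation: [3.142, 0.0, 0.525]
contact_force: [-0.9, -0.2, 0.7]
gripper_width: 0.0388
```

```bash
python3 st.py
```

```text
16.65 M [-0.0708  0.0859 -0.0975] F [-0.945  -0.2473  0.7295] 0.038757015903970744 [0.4867 0.2057 0.057 ] yaw [3.1416 0.0001 0.5248] q 1.2820253751735469 -0.08284335024654865
```

Call:
play_rows(slide=[[0,0,0],[0,0,0],[0,0,0],[0,0,0],[0,0,0],[0,0,0],[0,0,0],[0,0,0]], turn=[[0,0,0.4],[0,0,0.8],[0,0,1.2],[0,0,1.6],[0,0,2],[0,0,2.4],[0,0,2.4],[0,0,2.4]])

```text
time_s: 17.32
tcp_pos: [0.4867, 0.2057, 0.0569]
orientation: [3.142, 0.0, 0.567]
contact_force: [-1.0, -0.6, 1.0]
gripper_width: 0.0388
```

```bash
python3 st.py
```

```text
17.3167 M [-0.184   0.1041 -0.0353] F [-1.0138 -0.5501  0.9703] 0.03882069311056251 [0.4867 0.2057 0.0569] yaw [3.1415 0.     0.5668] q 1.2401183482255052 -0.0830870890058577
```

Call:
play_rows(slide=[[0,0,0],[0,0,0],[0,0,0],[0,0,0],[0,0,0],[0,0,0],[0,0,0],[0,0,0]], turn=[[0,0,0.2],[0,0,0.5],[0,0,0.8],[0,0,1.1],[0,0,1.4],[0,0,1.6],[0,0,1.6],[0,0,1.6]])

```text
time_s: 17.98
tcp_pos: [0.4867, 0.2058, 0.057]
orientation: [-3.142, -0.0, 0.595]
contact_force: [-1.5, -0.2, 0.6]
gripper_width: 0.039
```

```bash
python3 st.py
```

```text
17.9833 M [-0.1472  0.0676 -0.1135] F [-1.4741 -0.2082  0.615 ] 0.03904550806268131 [0.4867 0.2058 0.057 ] yaw [-3.1416 -0.      0.5947] q 1.2122227311416534 -0.08118765894323587
```

Call:
play_rows(slide=[[0,0,0],[0,0,0],[0,0,0],[0,0,0],[0,0,0],[0,0,0],[0,0,0],[0,0,0]], turn=[[0,0,1],[0,0,3],[0,0,5],[0,0,7],[0,0,9],[0,0,11],[0,0,12],[0,0,12]])

```text
time_s: 18.65
tcp_pos: [0.4867, 0.206, 0.0569]
orientation: [-3.141, -0.0, 0.805]
contact_force: [-0.5, 0.8, 1.2]
gripper_width: 0.0388
```

```bash
python3 st.py
```

```text
18.65 M [ 0.0879  0.1247 -0.0921] F [-0.5145  0.8243  1.18  ] 0.03878877377773142 [0.4867 0.206  0.0569] yaw [-3.1413 -0.0003  0.8046] q 1.0022453271919112 -0.21296124905347824
```

Call:
play_rows(slide=[[0,0,3],[0,0,12],[0,0,27],[0,0,45],[0,0,65],[0,0,85],[0,0,100],[0,0,108]], turn=[[0,0,0],[0,0,0],[0,0,0],[0,0,0],[0,0,0],[0,0,0],[0,0,0],[0,0,0]])

```text
time_s: 19.32
tcp_pos: [0.4882, 0.2061, 0.1679]
orientation: [3.139, -0.004, 0.804]
contact_force: [-0.6, 0.7, -1.0]
gripper_width: 0.0386
```

```bash
python3 st.py
```

```text
19.3167 M [ 0.0465 -0.0601 -0.0192] F [-0.6171  0.6575 -0.9593] 0.03860703994440311 [0.4882 0.2061 0.1679] yaw [ 3.1392 -0.0036  0.804 ] q 1.0028911486564398 -0.0019197867368347943
```

Call:
play_rows(slide=[[1,-6,0],[4,-20,0],[9,-42,0],[15,-70,0],[21,-100,0],[28,-130,0],[34,-160,0],[41,-190,0]], turn=[[0,0,0],[0,0,0],[0,0,0],[0,0,0],[0,0,0],[0,0,0],[0,0,0],[0,0,0]])

```text
time_s: 19.98
tcp_pos: [0.5265, 0.014, 0.1635]
orientation: [-3.14, 0.002, 0.804]
contact_force: [0.5, -0.4, -2.0]
gripper_width: 0.0384
```

Call:
play_rows(slide=[[7,-30,0],[13,-60,0],[19,-90,0],[25,-115,0],[29,-135,0],[32,-147,0],[33,-153,0],[33,-153,0]], turn=[[0,0,0],[0,0,0],[0,0,0],[0,0,0],[0,0,0],[0,0,0],[0,0,0],[0,0,0]])

```text
time_s: 20.65
tcp_pos: [0.5602, -0.1381, 0.164]
orientation: [-3.14, 0.001, 0.803]
contact_force: [-0.2, 0.1, -0.9]
gripper_width: 0.0386
```

```bash
python3 st.py; python3 - <<'E'
from h import *
a,d=robot.read_camera("side"); b,W=wcloud(); save("p3.png",np.vstack([cv2.resize(a,(480,300)),cv2.resize(b,(480,300))]))
E
```

```text
20.65 M [ 0.0178 -0.0661  0.0182] F [-0.2007  0.1255 -0.9333] 0.03860798308345805 [ 0.5602 -0.1381  0.164 ] yaw [-3.14    0.0007  0.8025] q 0.37665631085496726 -0.07202318636700511
```

View pics/p3.png

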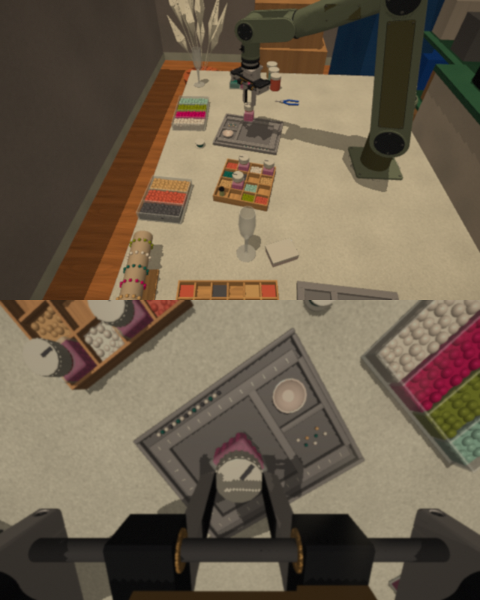

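Call:
play_rows(slide=[[0,0,-10],[0,0,-35],[0,0,-60],[0,0,-80],[0,0,-92],[0,0,-99],[0,0,-103],[0,0,-105]], turn=[[0,0,0],[0,0,0],[0,0,0],[0,0,0],[0,0,0],[0,0,0],[0,0,0],[0,0,0]])

```text
time_s: 21.42
tcp_pos: [0.5611, -0.137, 0.06]
orientation: [3.141, -0.0, 0.805]
contact_force: [0.1, -0.6, -1.9]
gripper_width: 0.039
```

Call:
play_rows(slide=[[0,0,0],[0,0,0],[0,0,0],[0,0,-0.5],[0,0,-1],[0,0,-1],[0,0,-1],[0,0,-1]], turn=[[0,0,0],[0,0,0],[0,0,0],[0,0,0],[0,0,0],[0,0,0],[0,0,0],[0,0,0]])

```text
time_s: 22.08
tcp_pos: [0.5608, -0.1373, 0.0591]
orientation: [3.141, -0.0, 0.804]
contact_force: [-0.3, 0.3, -1.2]
gripper_width: 0.0384
```

Call:
play_rows(slide=[[0,0,-0.5],[0,0,-0.5],[0,0,-0.5],[0,0,-0.5],[0,0,-0.5],[0,0,-0.5],[0,0,-0.5],[0,0,-0.5]], turn=[[0,0,0],[0,0,0],[0,0,0],[0,0,0],[0,0,0],[0,0,0],[0,0,0],[0,0,0]], fingers=0.5)

```text
time_s: 22.75
tcp_pos: [0.5608, -0.1373, 0.0585]
orientation: [3.141, -0.0, 0.804]
contact_force: [-0.1, 0.0, -0.0]
gripper_width: 0.0704
```

Call:
play_rows(slide=[[0,0,15],[0,0,40],[0,0,70],[0,0,90],[-10,25,90],[-18,60,90],[-26,95,90],[-34,130,90]], turn=[[0,0,0],[0,0,0],[0,0,0],[0,0,0],[0,0,-5],[0,0,-10],[0,0,-15],[0,0,-21]])

```text
time_s: 23.42
tcp_pos: [0.5263, -0.0063, 0.1487]
orientation: [3.141, -0.001, 0.432]
contact_force: [0.2, -0.7, 0.2]
gripper_width: 0.0704
```

```bash
python3 st.py; python3 - <<'E'
from h import *
a,d=robot.read_camera("top");P=cloud("top",d);caps(P)
a2=cv2.resize(a[150:300,210:450],None,fx=3.3,fy=3.3,interpolation=cv2.INTER_CUBIC);save("c4.png",a2)
E
```

```text
23.4167 M [ 0.0293 -0.0526 -0.0475] F [ 0.192  -0.6958  0.1846] 0.07044059548016479 [ 0.5263 -0.0063  0.1487] yaw [ 3.1414 -0.0006  0.4315] q 0.9626519738079816 -1.7821303009986877
315 (439.7371826171875, -737.7301635742188) 33.22631072998047 0.08983449206208226
317 (430.3090515136719, -668.7623901367188) 32.92865753173828 0.08967151779669916
311 (419.7261657714844, -599.1712036132812) 33.00912857055664 0.08984818841715472
```

View pics/c4.png

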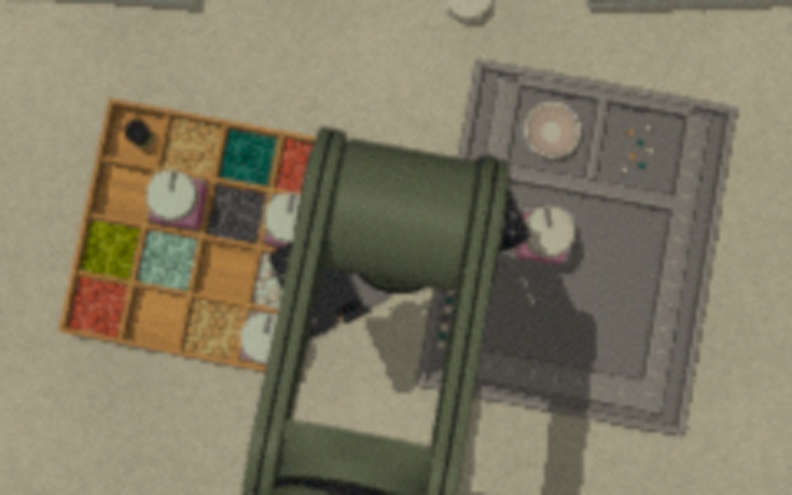

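Call:
play_rows(slide=[[-15,28,0],[-33,62,0],[-50,95,0],[-58,111,0],[-58,111,-20],[-58,111,-50],[-58,111,-75],[-58,111,-88]], turn=[[0,0,0],[0,0,0],[0,0,0],[0,0,0],[0,0,0],[0,0,0],[0,0,0],[0,0,0]], fingers=1)

```text
time_s: 24.13
tcp_pos: [0.4663, 0.1038, 0.0577]
orientation: [-3.14, 0.004, 0.439]
contact_force: [-0.4, -0.0, 0.5]
gripper_width: 0.0941
```

Call:
play_rows(slide=[[0,0,-4],[0,0,-4],[0,0,-4],[0,0,-4],[0,0,-4],[0,0,-4],[0,0,-4],[0,0,-4]], turn=[[0,0,0],[0,0,0],[0,0,0],[0,0,0],[0,0,0],[0,0,0],[0,0,0],[0,0,0]], fingers=-1, force=50)

```text
time_s: 24.8
tcp_pos: [0.4691, 0.1038, 0.057]
orientation: [3.141, -0.001, 0.438]
contact_force: [0.3, 0.5, 0.2]
gripper_width: 0.0445
```

Call:
play_rows(slide=[[0,0,0],[0,0,0],[0,0,0],[0,0,0],[0,0,0],[0,0,0],[0,0,0],[0,0,0]], turn=[[0,0,0],[0,0,0.4],[0,0,0.8],[0,0,1.2],[0,0,1.6],[0,0,2],[0,0,2.5],[0,0,2.5]])

```text
time_s: 25.47
tcp_pos: [0.4689, 0.1039, 0.0567]
orientation: [-3.141, -0.0, 0.482]
contact_force: [-1.4, 2.3, 4.5]
gripper_width: 0.0387
```

```bash
python3 st.py
```

```text
25.4667 M [ 0.2191  0.2288 -0.0262] F [-1.4092  2.3011  4.5099] 0.03866319856565572 [0.4689 0.1039 0.0567] yaw [-3.1415 -0.0004  0.4817] q 1.1264029613542947 -0.10582712944597006
```

Call:
play_rows(slide=[[0,0,0],[0,0,0],[0,0,0],[0,0,0],[0,0,0],[0,0,0],[0,0,0],[0,0,0]], turn=[[0,0,0],[0,0,0.4],[0,0,0.8],[0,0,1.2],[0,0,1.6],[0,0,2],[0,0,2],[0,0,2]])

```text
time_s: 26.13
tcp_pos: [0.4688, 0.1039, 0.0567]
orientation: [-3.141, -0.0, 0.516]
contact_force: [-0.7, 0.5, 5.6]
gripper_width: 0.0392
```

```bash
python3 st.py
```

```text
26.1333 M [ 0.272   0.2885 -0.0402] F [-0.7219  0.5346  5.5534] 0.039168281553449515 [0.4688 0.1039 0.0567] yaw [-3.1413 -0.0004  0.516 ] q 1.091970535187719 -0.08261090610176325
```

Call:
play_rows(slide=[[0,0,0],[0,0,0],[0,0,0],[0,0,0],[0,0,0],[0,0,0],[0,0,0],[0,0,0]], turn=[[0,0,0.4],[0,0,0.8],[0,0,1.2],[0,0,1.6],[0,0,2],[0,0,2.4],[0,0,2.4],[0,0,2.4]])

```text
time_s: 26.8
tcp_pos: [0.4688, 0.104, 0.0567]
orientation: [-3.141, -0.0, 0.558]
contact_force: [-0.9, 1.7, 5.9]
gripper_width: 0.0386
```

```bash
python3 st.py
```

```text
26.8 M [ 0.3415  0.2352 -0.058 ] F [-0.9373  1.6984  5.8672] 0.03856684328290254 [0.4688 0.104  0.0567] yaw [-3.1413 -0.0005  0.5578] q 1.0501172887584647 -0.08273167535662651
```

Call:
play_rows(slide=[[0,0,0],[0,0,0],[0,0,0],[0,0,0],[0,0,0],[0,0,0],[0,0,0],[0,0,0]], turn=[[0,0,0.2],[0,0,0.5],[0,0,0.8],[0,0,1.1],[0,0,1.4],[0,0,1.6],[0,0,1.6],[0,0,1.6]])

```text
time_s: 27.47
tcp_pos: [0.4688, 0.104, 0.0567]
orientation: [-3.141, -0.0, 0.586]
contact_force: [-1.6, 1.8, 5.1]
gripper_width: 0.039
```

```bash
python3 st.py
```

```text
27.4667 M [ 0.3585  0.2893 -0.0541] F [-1.6258  1.7599  5.1022] 0.038977773027664364 [0.4688 0.104  0.0567] yaw [-3.1412 -0.0005  0.5857] q 1.0222217417914463 -0.08210526779294014
```

Call:
play_rows(slide=[[0,0,0],[0,0,0],[0,0,0],[0,0,0],[0,0,0],[0,0,0],[0,0,0],[0,0,0]], turn=[[0,0,1],[0,0,3],[0,0,5],[0,0,7],[0,0,9],[0,0,11],[0,0,12],[0,0,12]])

```text
time_s: 28.13
tcp_pos: [0.4688, 0.1041, 0.0567]
orientation: [-3.141, -0.001, 0.796]
contact_force: [-2.2, 3.3, 5.3]
gripper_width: 0.0388
```

Call:
play_rows(slide=[[0,0,3],[0,0,12],[0,0,27],[0,0,45],[0,0,65],[0,0,85],[0,0,100],[0,0,108]], turn=[[0,0,0],[0,0,0],[0,0,0],[0,0,0],[0,0,0],[0,0,0],[0,0,0],[0,0,0]])

```text
time_s: 28.8
tcp_pos: [0.4698, 0.1034, 0.1666]
orientation: [3.139, -0.002, 0.795]
contact_force: [0.5, -0.7, -1.3]
gripper_width: 0.0384
```

Call:
play_rows(slide=[[0,-6,0],[1,-20,0],[2,-40,0],[4,-65,0],[5,-90,0],[6,-115,0],[8,-140,0],[9,-165,0]], turn=[[0,0,0],[0,0,0],[0,0,0],[0,0,0],[0,0,0],[0,0,0],[0,0,0],[0,0,0]])

```text
time_s: 29.47
tcp_pos: [0.4763, -0.0627, 0.1627]
orientation: [-3.139, 0.002, 0.795]
contact_force: [1.1, -0.5, -1.6]
gripper_width: 0.0389
```

Call:
play_rows(slide=[[1,-25,0],[3,-50,0],[4,-75,0],[5,-100,0],[6,-115,0],[7,-125,0],[7,-129,0],[7,-129,0]], turn=[[0,0,0],[0,0,0],[0,0,0],[0,0,0],[0,0,0],[0,0,0],[0,0,0],[0,0,0]])

```text
time_s: 30.13
tcp_pos: [0.4839, -0.1906, 0.1634]
orientation: [-3.14, 0.001, 0.794]
contact_force: [-0.1, 0.1, -1.2]
gripper_width: 0.0385
```

```bash
python3 st.py; python3 - <<'E'
from h import *
b,W=wcloud(); save("p5.png",b)
E
```

```text
30.1333 M [-0.0203 -0.0253  0.0234] F [-0.0895  0.1421 -1.2034] 0.03854612093906489 [ 0.4839 -0.1906  0.1634] yaw [-3.1396  0.0005  0.7942] q 0.23498339460471362 -0.05666694603860378
```

View pics/p5.png

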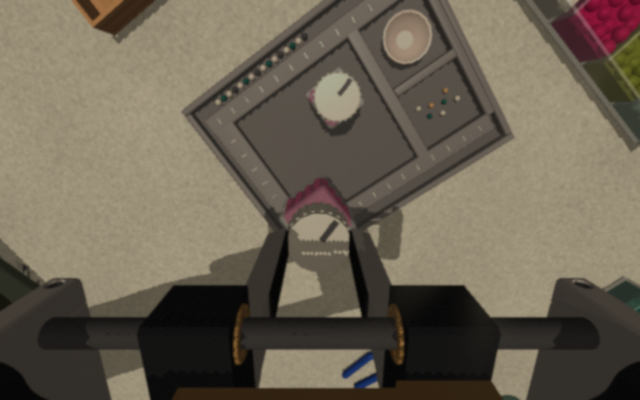

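Call:
play_rows(slide=[[4,3,-10],[4,3,-35],[4,3,-60],[4,3,-80],[4,3,-92],[4,3,-99],[4,3,-103],[4,3,-105]], turn=[[0,0,0],[0,0,0],[0,0,0],[0,0,0],[0,0,0],[0,0,0],[0,0,0],[0,0,0]])

```text
time_s: 30.85
tcp_pos: [0.4892, -0.187, 0.0594]
orientation: [3.141, -0.0, 0.796]
contact_force: [-0.1, 0.6, -1.2]
gripper_width: 0.0387
```

Call:
play_rows(slide=[[0,0,0],[0,0,0],[0,0,0],[0,0,-0.5],[0,0,-1],[0,0,-1],[0,0,-1],[0,0,-1]], turn=[[0,0,0],[0,0,0],[0,0,0],[0,0,0],[0,0,0],[0,0,0],[0,0,0],[0,0,0]])

```text
time_s: 31.52
tcp_pos: [0.4891, -0.1875, 0.0589]
orientation: [3.141, -0.0, 0.795]
contact_force: [-0.4, -0.6, -0.1]
gripper_width: 0.039
```

Down; release, rise and move clear.

Call:
play_rows(slide=[[0,0,0],[0,0,0],[0,0,0],[0,0,0],[0,0,0],[0,0,0],[0,0,0],[0,0,0]], turn=[[0,0,0],[0,0,0],[0,0,0],[0,0,0],[0,0,0],[0,0,0],[0,0,0],[0,0,0]], fingers=0.5)

```text
time_s: 32.18
tcp_pos: [0.4887, -0.1873, 0.0584]
orientation: [-3.142, 0.0, 0.795]
contact_force: [0.4, -1.2, -0.1]
gripper_width: 0.0703
```

Call:
play_rows(slide=[[0,0,15],[0,0,40],[0,0,75],[0,0,110],[-20,-20,120],[-40,-50,120],[-60,-80,120],[-80,-110,120]], turn=[[0,0,0],[0,0,0],[0,0,0],[0,0,0],[0,0,0],[0,0,0],[0,0,0],[0,0,0]])

```text
time_s: 32.85
tcp_pos: [0.4082, -0.2983, 0.1792]
orientation: [3.14, 0.0, 0.797]
contact_force: [0.6, -0.4, -0.4]
gripper_width: 0.0703
```

Call:
play_rows(slide=[[-10,-30,0],[-25,-60,0],[-45,-90,0],[-60,-120,0],[-75,-150,0],[-90,-180,0],[-100,-200,0],[-100,-200,0]], turn=[[0,0,0],[0,0,0],[0,0,0],[0,0,0],[0,0,0],[0,0,0],[0,0,0],[0,0,0]])

```text
time_s: 33.52
tcp_pos: [0.3062, -0.5012, 0.1783]
orientation: [3.141, 0.002, 0.791]
contact_force: [-0.4, -0.1, 0.3]
gripper_width: 0.0708
```

```bash
python3 st.py; python3 - <<'E'
from h import *
a,d=robot.read_camera("top");P=cloud("top",d);np.save("d2.npy",d);np.save("a2.npy",a)
m=np.zeros(d.shape,bool);m[150:300,210:450]=1;P[~m]=0
mm=(abs(P[...,2]-.0865)<.006).astype(np.uint8);n,l,st,_=cv2.connectedComponentsWithStats(mm)
c0=np.array([.523,-.1636]);th=np.radians(-10.2);R=np.array([[np.cos(th),-np.sin(th)],[np.sin(th),np.cos(th)]])
for i in range(1,n):
    if st[i,4]>40:
        q=P[l==i];c=(q.max(0)+q.min(0))/2;print(c,"ptp",np.ptp(q,axis=0),"z",np.median(q[:,2]),"basin",R.T@(c[:2]-c0))
save("c6.png",cv2.resize(a[150:300,210:450],None,fx=3.3,fy=3.3,interpolation=cv2.INTER_CUBIC))
E
```

```text
33.5167 M [ 0.0263 -0.0178 -0.0565] F [-0.424  -0.1144  0.2618] 0.07080059347594984 [ 0.3062 -0.5012  0.1783] yaw [3.1408 0.002  0.7906] q -0.38830748842451046 -0.20587334409356117
[0.5887 0.1888 0.0866] ptp [0.0406 0.0429 0.0117] z 0.0865776238458022 basin [0.0023 0.3585]
[0.5688 0.0869 0.0864] ptp [0.0423 0.0426 0.0113] z 0.08621087483077029 basin [0.0007 0.2546]
[ 0.5591 -0.1356  0.0864] ptp [0.0419 0.0428 0.0115] z 0.08818463364147558 basin [0.0306 0.0339]
[ 0.4866 -0.1855  0.0866] ptp [0.042  0.0425 0.0114] z 0.08786958809156527 basin [-0.032 -0.028]
```

View pics/c6.png

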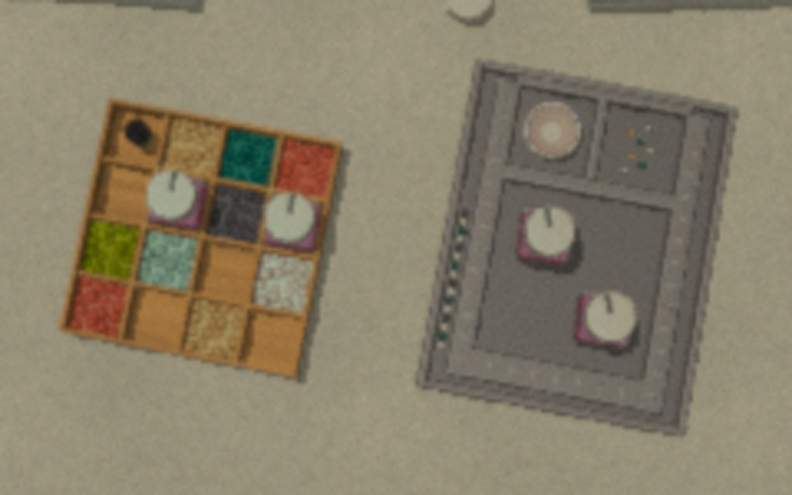

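```bash
python3 -c "
from rig import robot
print(robot.hand_in())"
```

```text
the job is handed in; nothing more can be done
None
```

I felt all four caps in their cells; two were loose, and both of those jars now stand in the large basin. The job was handed in at 33.5 s of the 72 s, and it returned no verdict.

| Jar (position in the tray, world x, y) | What the twist showed | Where it is now |
|---|---|---|
| (0.570, 0.086) | Sound: torque climbed to 0.27 N m, then eased off | In its cell |
| (0.589, 0.188) | Sound: torque climbed to 0.26 N m, then eased off | In its cell |
| (0.487, 0.206) | Loose: held steady at 0.08 N m, then turned on 12° more | Basin, 31 mm and 34 mm from its centre along the board's x and y |
| (0.468, 0.105) | Loose: held steady at 0.08 N m, then turned on 12° more | Basin, -32 mm and -28 mm from its centre along the board's x and y |

- **Final top view:** both basin jars stand upright with their cap tops at 0.088 m, which matches standing on the basin floor. The two sound jars are within about 1 mm of where they started. The vial and the dish have not moved in that view. The flute, pliers, spool and gift box were outside the final crop, so I did not check them again. The arm had moved clear of everything.
- **Disagreements:**
  - On the first jar the fingers slipped slowly at 30 N grip, so its torque rose sluggishly until I raised the grip to 50 N.
  - During the fast turn-on of the first loose cap, one joint-torque reading of 0.21 N m disagreed with the wrist moment of 0.09 N m. I took it as a dynamic effect.
  - Pressing down on the last jar put about 5 N on the tool while it was being twisted.

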